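Pack the finished gauge set into its tray

TASK

Pack the set into the grey tray: put each of the three finished pressure gauges (the ones with a brass stem) dial up into the cardboard recess made for its size, largest gauge in the largest recess and so on down, and stand the brass adapter upright in the smallest recess. Each must sit flat on the floor of its recess and be let go. Leave the two unfinished gauges, which have no stem, where they lie.

Things in the scene. Friction and masses are not known exactly. Their poses are not given: they have to be found in the camera images.
- gauge_large: finished pressure gauge, lying on its back, white dial up: steel drum 64 mm in diameter, 38 mm high, about 200 g. A brass stem sticks out of its side along its own -x: 14 mm thick for 9 mm, then 10 mm; end 49 mm from the drum axis; centreline 21 mm above the underside. Starts on the table. Origin: centre of the underside; z up through the dial.
- gauge_medium: finished pressure gauge, lying on its back, white dial up: steel drum 52 mm in diameter, 36 mm high, about 150 g. A brass stem sticks out of its side along its own -x: 14 mm thick for 9 mm, then 10 mm; end 43 mm from the drum axis; centreline 21 mm above the underside. Starts on the table. Origin: centre of the underside; z up through the dial.
- gauge_small: finished pressure gauge, lying on its back, white dial up: steel drum 40 mm in diameter, 34 mm high, about 100 g. A brass stem sticks out of its side along its own -x: 14 mm thick for 9 mm, then 10 mm; end 37 mm from the drum axis; centreline 21 mm above the underside. Starts on the table. Origin: centre of the underside; z up through the dial.
- adapter: brass screw adapter standing upright: round body 26 mm in diameter from 0 to 30 mm height, narrower thread 18 mm in diameter from 30 to 44 mm; about 120 g. Origin: centre of the underside, z up the axis. Starts upright on the table.
- bare_large: unfinished gauge, a look-alike: steel drum 64 mm in diameter and 38 mm high, same white dial, lying dial up on the table, but with no stem, only a dark hole in its side (own -x). Origin: centre of the underside, z up. To be left alone.
- bare_medium: unfinished gauge, a look-alike: steel drum 52 mm in diameter and 36 mm high, same white dial, lying dial up on the table, but with no stem, only a dark hole in its side (own -x). Origin: centre of the underside, z up. To be left alone.
- nest_large: fixed cardboard insert 96 x 96 x 12 mm with a round central recess 80 mm in diameter, 8 mm deep, for the 64 mm gauge. Origin: centre of underside, 4 mm above the table; recess floor at z +4 mm, top at +12 mm; x, y along its sides. Four inserts, 2 x 2, 100 mm apart, fill a fixed grey tray, 212 mm square, walls 14 mm high.
- nest_medium: fixed cardboard insert 96 x 96 x 12 mm with a round central recess 68 mm in diameter, 8 mm deep, for the 52 mm gauge. Origin: centre of underside, 4 mm above the table; recess floor at z +4 mm, top at +12 mm; x, y along its sides. Four inserts, 2 x 2, 100 mm apart, fill a fixed grey tray, 212 mm square, walls 14 mm high.
- nest_small: fixed cardboard insert 96 x 96 x 12 mm with a round central recess 56 mm in diameter, 8 mm deep, for the 40 mm gauge. Origin: centre of underside, 4 mm above the table; recess floor at z +4 mm, top at +12 mm; x, y along its sides. Four inserts, 2 x 2, 100 mm apart, fill a fixed grey tray, 212 mm square, walls 14 mm high.
- nest_adapter: fixed cardboard insert 96 x 96 x 12 mm with a round central recess 44 mm in diameter, 8 mm deep, for the brass adapter. Origin: centre of underside, 4 mm above the table; recess floor at z +4 mm, top at +12 mm; x, y along its sides. Four inserts, 2 x 2, 100 mm apart, fill a fixed grey tray, 212 mm square, walls 14 mm high.

How it is judged:
At the end, for the whole second after the job is handed in: Each stemmed gauge lies dial up in the recess of its size and the adapter stands in the 44 mm one: within 12 mm of the recess axis, underside within 3 mm of its floor, tilt under 0.12 rad, at rest. Both stemless gauges are within 25 mm of their starts, not tipped (horizontal distance between gauge_large and nest_large below 0.012 m and z of gauge_large in the frame of nest_large between 0.001 and 0.007 m and angle between each of gauge_large, gauge_medium, gauge_small, adapter, bare_large, bare_medium's own z axis and vertical below 0.12 rad and linear speed of each of gauge_large, gauge_medium, gauge_small, adapter below 0.02 m/s and angular speed of each of gauge_large, gauge_medium, gauge_small, adapter below 0.2 rad/s and horizontal distance between gauge_medium and nest_medium below 0.012 m and z of gauge_medium in the frame of nest_medium between 0.001 and 0.007 m and horizontal distance between gauge_small and nest_small below 0.012 m and z of gauge_small in the frame of nest_small between 0.001 and 0.007 m and horizontal distance between adapter and nest_adapter below 0.012 m and z of adapter in the frame of nest_adapter between 0.001 and 0.007 m and distance of each of bare_large, bare_medium from where it was at the start of the episode below 0.025 m); the robot touches nothing.
It fails at once if a stemless gauge is moved more than 25 mm or tipped (distance of any of bare_large, bare_medium from where it was at the start of the episode above 0.025 m or angle between any of bare_large, bare_medium's own z axis and vertical above 0.3 rad).
It also fails if it takes over 112 s, if anything falls off the work surface, if the arm or the gripper's body presses on something with over 40 N, if the wrist force passes 120 N, or if a joint passes its speed limit or range.

ROBOT

A 6-joint arm with a two-finger parallel gripper is mounted at the origin on the work surface. World frame = base frame: x ahead of the robot, y to its left, z up, the work surface at z = 0. Lengths are in m, angles in rad, forces in N, time in s.
With the tool pointing down it reaches from about 0.35 to 0.975 m from the base axis. Payload 4.9 kg.
Tool frame: the origin (TCP) lies midway between the tips of the shut fingers; the grasp point (between the pads) lies ctrl.grip_depth behind it (ctrl.grip_depth is the distance from the TCP to the grasp point, in m); y points along the fingers, z is the direction in which the jaws open and shut, and the axes are right-handed (so a half turn about y gives the same grasp; the last joint's range is limited). The gripper opens to 85 mm and grips with 20 to 120 N. Pads are 22 mm wide; open, the fingers measure 114 mm over their backs; the gripper's body (76 mm by 85 mm) begins 54 mm behind the grasp point. The pads swing forward as they close: fully open they stand 13 mm farther back than shut.
Start: joints at [-1.256, 0.053, 1.613, -0, 1.476, -0.119], TCP at [0.263, -0.567, 0.231] pointing down, gripper open.
Joint ranges: [-3.01, 3.01], [-1.01, 2.22], [0.06, 2.58], [-1.02, 4.17], [0.09, 2.62], [-3.14, 3.14]. Speed limits (rad/s): [2.57, 2.57, 3.14, 3.14, 3.14, 3.14].

INTERFACE

Orientations are given as a rotation vector (axis times angle).
In Python, from station import ctrl gives the robot as it stands.
- The arm moves only by the tool jog_arm, never from a script. Its argument "moves" is a list of rows, each a list of 6 numbers: the shift along the tool's x, y, z in mm, then the turn, a rotation vector about the tool's x, y, z in rad. In form: [[x, y, z, wx, wy, wz], ...]. A call has 1 to 12 rows; each row shifts and turns the commanded pose from where the row before left it, along the tool's axes as they then stand; what a row does not reach is not made up. A row lasts 1/10 s, in which the tool goes at most 50 mm and 8.59 degrees, less where a joint would pass 70% of its speed; a pose out of reach is approached as far as the arm can. A call is refused whole if a number of a shift passes 50 or a number of a turn 0.15, either way. A call with a gripper value outside its range is refused whole. "grip" is the finger opening in mm, from 0 to 85.4, set as the call begins (left out, the last holds). The fingers move at their own pace and stop on an object; "grip_force" is the grip in N (left out, the last holds). Time passes only in rows, so rows that do not move let the fingers close. It gives the time, the measured TCP pose, the force and the opening at its end, in the units of the state.
- ctrl.get_obs(): the state, without advancing time (a new reading comes with each control period).
- ctrl.get_image(name): name is "scene" or "top" or "wrist"; returns the picture (480x640x3 uint8, red, green, blue); there is no depth.
- ctrl.camera_params(name): a dict with "fx", "fy", "cx", "cy" (pixels), "pose" (4x4, takes a point from camera to world coordinates); the wrist camera has in their place "T_tool_cam" (4x4, takes a point from camera to tool coordinates, whose origin is the TCP and whose axes are the tool frame's). Camera axes: x right, y up, looking along -z (the intrinsics and any distortion apply to the point x, -y, -z); pixel columns grow to the right and rows downward; lengths in m; the calibration is good to about 2 mm. A picture is of the moment at which its call begins: read the wrist's pose just before it. camera_params takes no time and is no camera call.
- ctrl.finish_job(): hands the job in, once; it reports no verdict.
The state is a dict: "t": time; "q": joint angles; "dq": joint speeds; "effort": joint torques, N m; "tool_pos": TCP position; "tool_rot": TCP orientation; "contact_force": force on the tool from outside, world axes, zero at the start; "wrist_torque": the same for the moment, N m; "opening": finger opening in m.
Only numpy, scipy, OpenCV 4.12 (cv2) and the standard library are available. Lean on these libraries where they do the work, as an engineer would, in place of code of your own. Each camera call takes 0.05 s, during which the arm holds its last target. There are 200 camera calls.

## Working session

There is one attempt and no reset: what is moved stays moved. The work goes in short steps, Python scripts to look and compute and a tool call to move; the robot and the scene stay as the last step left them, time stands still between calls to the robot, and variables do not carry over. Pictures are saved under pics/ and viewed, about 12 in all and at most 16, crops included, and the job is handed in when it is done.

Besides the shell and the picture viewer there is one more tool, called after ">>>" as name(argument=value, ...) on one line, values as JSON. jog_arm: Moves the arm, as the interface text tells. Its arguments: {"type":"object","properties":{"moves":{"type":"array","items":{"type":"array","items":{"type":"number"}}},"grip":{"type":"number"},"grip_force":{"type":"number"}},"required":["moves"]}

```bash
ls; mkdir -p pics; python3 - <<'E'
from station import ctrl
import cv2,numpy as np
np.set_printoptions(precision=4,suppress=True)
o=ctrl.get_obs();print({k:np.round(v,3) for k,v in o.items()},ctrl.grip_depth)
for n in("top","scene","wrist"):
    cv2.imwrite(f"pics/{n}0.png",ctrl.get_image(n)[:,:,::-1]);print(n,ctrl.camera_params(n))
E
```

```text
pics
{'t': np.float64(0.0), 'q': array([-1.256,  0.053,  1.614, -0.   ,  1.476, -0.119]), 'dq': array([ 0.001, -0.001,  0.   , -0.   , -0.   ,  0.   ]), 'effort': array([  0.001, -39.369, -37.017,   0.   ,   0.007,  -0.   ]), 'tool_pos': array([ 0.263, -0.566,  0.23 ]), 'tool_rot': array([-0.437,  1.984, -1.979]), 'contact_force': array([-0.53 ,  0.243,  0.587]), 'wrist_torque': array([-0.029,  0.049, -0.021]), 'opening': np.float64(0.085)} 0.0187
top {'fx': 553.2187122389441, 'fy': 553.2187122389441, 'cx': 318.8497525027647, 'cy': 248.8787287800228, 'pose': array([[-0.0203,  0.9823, -0.1865,  0.3128],
       [-0.9997, -0.0178,  0.0151, -0.0189],
       [ 0.0115,  0.1867,  0.9823,  1.0472],
       [ 0.    ,  0.    ,  0.    ,  1.    ]])}
scene {'fx': 481.59344223825417, 'fy': 481.59344223825417, 'cx': 321.3524291363985, 'cy': 240.4622468439629, 'pose': array([[ 0.2558, -0.5492,  0.7956,  1.174 ],
       [ 0.9667,  0.151 , -0.2066, -0.2078],
       [-0.0067,  0.822 ,  0.5695,  0.524 ],
       [ 0.    ,  0.    ,  0.    ,  1.    ]])}
wrist {'fx': 417.47312381252414, 'fy': 417.47312381252414, 'cx': 315.2843175329701, 'cy': 239.76624161728594, 'T_tool_cam': array([[-0.0001, -0.9614, -0.2752, -0.0685],
       [ 0.0011,  0.2752, -0.9614, -0.1426],
       [ 1.    , -0.0003,  0.001 , -0.001 ],
       [ 0.    ,  0.    ,  0.    ,  1.    ]])}
```

View pics/top0.png

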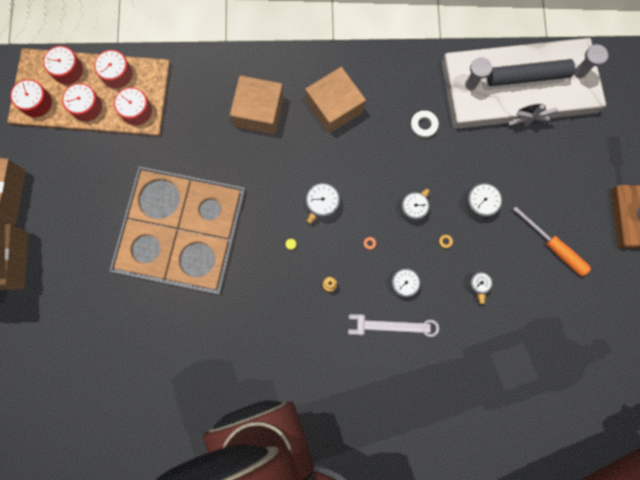

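View pics/scene0.png

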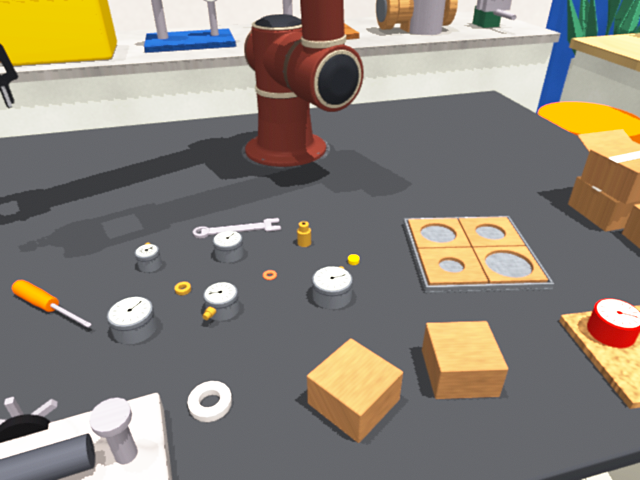

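The top view shows:
- **Finished gauges:** large at (322,199) with its stem at lower left, medium at (416,205) with its stem at upper right, small at (481,283) with its stem below.
- **Adapter:** (330,284).
- **Stemless gauges:** (485,200) and (406,283).
- **Recesses:** large (159,198), medium (197,259), small (146,248), adapter (209,209).

```bash
cat > h.py <<'E'
import cv2,numpy as np
from scipy.spatial.transform import Rotation as R
from station import ctrl
np.set_printoptions(precision=4,suppress=True)
def ray(P,T,uv,z):
    d=np.array([(uv[0]-P["cx"])/P["fx"],-(uv[1]-P["cy"])/P["fy"],-1.]);d=T[:3,:3]@d
    return T[:3,3]+d*(z-T[2,3])/d[2]
def proj(P,T,X):
    c=np.linalg.inv(T)@np.r_[X,1];return np.array([P["cx"]-P["fx"]*c[0]/c[2],P["cy"]+P["fy"]*c[1]/c[2]])
def wristT(P):
    o=ctrl.get_obs();T=np.eye(4);T[:3,:3]=R.from_rotvec(o["tool_rot"]).as_matrix();T[:3,3]=o["tool_pos"]
    return T@P["T_tool_cam"]
def to(x,y,z,yaw=None):
    """print shift (mm, tool axes after turning) and turn; yaw = world direction of tool z (mod pi)"""
    o=ctrl.get_obs();M=R.from_rotvec(o["tool_rot"]).as_matrix()
    cur=np.arctan2(M[1,2],M[0,2]);
    if yaw is None: yaw=cur
    d=(yaw-cur+np.pi/2)%np.pi-np.pi/2
    f=lambda a:np.array([[np.sin(a),0,np.cos(a)],[-np.cos(a),0,np.sin(a)],[0,-1,0]])
    for dd in (d,d-np.sign(d)*np.pi):
        G=f(cur+dd);s=G.T@(np.array([x,y,z])-o["tool_pos"])*1000
        print("turn wy %.3f (q6 %.2f yaw %.2f) residual"%(-dd,o["q"][5],cur),(M.T@G@R.from_euler('y',dd).as_matrix()-np.eye(3))[[2,1],[1,0]],"then shift xyz mm",s.round(1))
E
python3 - <<'E'
from h import *
o=ctrl.get_obs();print(R.from_rotvec(o["tool_rot"]).as_matrix())
im=cv2.imread("pics/top0.png");P=ctrl.camera_params("top");T=P["pose"]
hsv=cv2.cvtColor(im,cv2.COLOR_BGR2HSV)
W=((hsv[:,:,1]<60)&(hsv[:,:,2]>170)).astype(np.uint8)
B=((hsv[:,:,0]>10)&(hsv[:,:,0]<28)&(hsv[:,:,1]>120)&(hsv[:,:,2]>70)).astype(np.uint8)
for n,(u,v),z in [("gL",(322,199),.038),("gM",(416,205),.036),("gS",(481,283),.034),("bL",(485,200),.038),("bM",(406,283),.036)]:
    m=np.zeros_like(W);cv2.circle(m,(u,v),24,1,-1)
    c=max(cv2.findContours(W*m,0,1)[0],key=cv2.contourArea);e=cv2.fitEllipse(cv2.convexHull(c))
    X=ray(P,T,e[0],z);ys,xs=np.nonzero(B*m);Y=ray(P,T,(xs.mean(),ys.mean()),.021) if len(xs) else X
    d=Y-X;print(n,np.round(e[0],1),np.round(e[1],1),X,"stem n",len(xs),np.hypot(*d[:2]).round(3),"dir",np.arctan2(d[1],d[0]).round(3))
m=np.zeros_like(W);cv2.circle(m,(330,284),13,1,-1);ys,xs=np.nonzero(B*m);print("ad",xs.mean(),ys.mean(),len(xs),ray(P,T,(xs.mean(),ys.mean()),.025))
G=((hsv[:,:,1]<70)&(hsv[:,:,2]>80)).astype(np.uint8)
for n,(u,v),r in [("nL",(159,198),26),("nM",(197,259),22),("nS",(146,248),19),("nA",(209,209),16)]:
    m=np.zeros_like(W);cv2.circle(m,(u,v),r,1,-1)
    c=max(cv2.findContours(G*m,0,1)[0],key=cv2.contourArea);e=cv2.fitEllipse(cv2.convexHull(c))
    print(n,np.round(e[0],1),np.round(e[1],1),ray(P,T,e[0],.012))
E
```

```text
[[-0.9074 -0.0005  0.4203]
 [-0.4203  0.0016 -0.9074]
 [-0.0002 -1.     -0.0017]]
gL [322.3 198.7] [30.  31.2] [ 0.6008 -0.0429  0.038 ] stem n 38 0.037 dir 2.541
gM [415.4 204.7] [23.9 24.8] [ 0.5866 -0.2189  0.036 ] stem n 33 0.038 dir -0.684
gS [481.4 282.2] [18.3 19.1] [ 0.437  -0.3338  0.034 ] stem n 68 0.028 dir -3.094
bL [485.1 198.9] [29.4 31.3] [ 0.5951 -0.3515  0.038 ] stem n 0 0.0 dir 0.0
bM [405.9 281.9] [24.9 25.9] [ 0.4399 -0.1935  0.036 ] stem n 0 0.0 dir 0.0
ad 329.11038961038963 284.1038961038961 154 [ 0.4399 -0.0523  0.025 ]
nL [159.1 198.8] [38. 41.] [0.6134 0.2719 0.012 ]
nM [196.9 259.3] [33.6 35.2] [0.4933 0.1965 0.012 ]
nS [145.7 248.7] [26.8 29.2] [0.5156 0.2939 0.012 ]
nA [209.6 209.2] [20.5 22.1] [0.591  0.1741 0.012 ]
```

```bash
python3 -c "
from h import *
to(.437,-.3338,.10,-1.5708)"
```

```text
turn wy 0.434 (q6 -0.12 yaw -1.14) residual [ 0.0017 -0.0002] then shift xyz mm [-174.5  130.3 -232.8]
turn wy -2.708 (q6 -0.12 yaw -1.14) residual [ 0.0017 -0.0002] then shift xyz mm [174.5 130.3 232.8]
```

>>> jog_arm(moves=[[0, 0, 0, 0, 0.145, 0], [0, 0, 0, 0, 0.145, 0], [0, 0, 0, 0, 0.144, 0], [-24.9, 18.6, -33.3, 0, 0, 0], [-24.9, 18.6, -33.3, 0, 0, 0], [-24.9, 18.6, -33.3, 0, 0, 0], [-24.9, 18.6, -33.3, 0, 0, 0], [-24.9, 18.6, -33.3, 0, 0, 0], [-24.9, 18.6, -33.3, 0, 0, 0], [-25.1, 18.7, -33, 0, 0, 0], [0, 0, 0, 0, 0, 0]], grip=65)

```text
t: 1.25
tool_pos: [0.4374, -0.329, 0.0971]
tool_rot: [-0.01, 2.228, -2.214]
contact_force: [-0.7, 0.1, -1.0]
opening: 0.0649
```

```bash
python3 - <<'E'
from h import *
P=ctrl.camera_params("wrist");T=wristT(P)
im=np.ascontiguousarray(ctrl.get_image("wrist")[:,:,::-1]);cv2.imwrite("pics/w1raw.png",im)
print(T[:3,3],proj(P,T,np.array([.437,-.3338,.034])))
to(.437,-.3338,.10,-1.5708)
hsv=cv2.cvtColor(im,cv2.COLOR_BGR2HSV)
W=((hsv[:,:,1]<60)&(hsv[:,:,2]>170)).astype(np.uint8)
for c in cv2.findContours(W,0,1)[0]:
    if cv2.contourArea(c)>1500:
        e=cv2.fitEllipse(cv2.convexHull(c));print(e,ray(P,T,e[0],.034),ray(P,T,e[0],.036))
cv2.drawMarker(im,tuple(int(v) for v in proj(P,T,np.array([.437,-.3338,.034]))),(0,0,255))
cv2.imwrite("pics/w1.png",im)
E
```

```text
[ 0.5062 -0.3292  0.2394] [326.3751 257.2165]
turn wy 0.004 (q6 0.78 yaw -1.57) residual [0.0029 0.0031] then shift xyz mm [ 0.1 -1.2  2.3]
turn wy -3.138 (q6 0.78 yaw -1.57) residual [0.0029 0.0031] then shift xyz mm [-0.1 -1.2 -2.3]
((62.92166519165039, 357.09039306640625), (25.613815307617188, 231.3603515625), 93.22726440429688) [ 0.3768 -0.1868  0.034 ] [ 0.3781 -0.1882  0.036 ]
((323.342041015625, 260.0597229003906), (66.72608184814453, 72.96168518066406), 84.70770263671875) [ 0.4354 -0.3322  0.034 ] [ 0.4361 -0.3322  0.036 ]
((52.1942024230957, 255.0709991455078), (86.53317260742188, 104.05486297607422), 125.10865783691406) [ 0.4371 -0.1911  0.034 ] [ 0.4378 -0.1924  0.036 ]
```

View pics/w1.png

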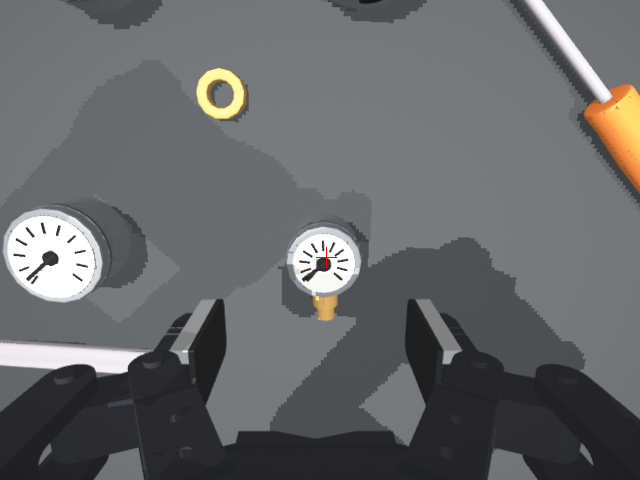

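The wrist view shows the small gauge at (323,260), within 2 mm of the top-view prediction and centred between the fingers. Its stem points along the tool, clear of the pads.

>>> jog_arm(moves=[[1, 29, 3, 0, 0, 0], [0.5, 29, 0, 0, 0, 0], [0, 29, 0, 0, 0, 0], [0, 0, 0, 0, 0, 0]], grip=65)

```text
t: 1.7
tool_pos: [0.4327, -0.3361, 0.0103]
tool_rot: [0.005, -2.224, 2.212]
contact_force: [-0.2, 0.7, -0.1]
opening: 0.0652
```

```bash
python3 -c "
from h import *
to(.436,-.333,.009,-1.5708)"
```

```text
turn wy -0.002 (q6 0.78 yaw -1.57) residual [0.0053 0.0057] then shift xyz mm [-3.3  1.3 -3.1]
turn wy 3.140 (q6 0.78 yaw -1.57) residual [0.0053 0.0057] then shift xyz mm [3.3 1.3 3.1]
```

>>> jog_arm(moves=[[-3, 1, -3, 0, 0, 0], [0, 0, 0, 0, 0, 0], [0, 0, 0, 0, 0, 0], [0, 0, 0, 0, 0, 0]], grip=65)

```text
t: 2.1
tool_pos: [0.4396, -0.3352, 0.0147]
tool_rot: [0.002, 2.218, -2.223]
contact_force: [-0.3, 0.2, 0.4]
opening: 0.0647
```

>>> jog_arm(moves=[[0, 0, 0, 0, 0, 0], [0, 0, 0, 0, 0, 0], [0, 0, 0, 0, 0, 0], [0, 0, 0, 0, 0, 0], [0, 0, 0, 0, 0, 0], [0, 0, 0, 0, 0, 0], [0, 0, 0, 0, 0, 0], [0, 0, 0, 0, 0, 0]], grip=15, grip_force=50)

```text
t: 2.9
tool_pos: [0.4393, -0.3347, 0.0139]
tool_rot: [0.001, 2.22, -2.222]
contact_force: [-0.5, 0.7, 5.4]
opening: 0.0381
```

>>> jog_arm(moves=[[0, -20, 0, 0, 0, 0], [0, -35, 0, 0, 0, 0], [0, -35, 0, 0, 0, 0], [0, 0, 0, 0, 0, 0], [0, 0, 0, 0, 0, 0]])

```text
t: 3.4
tool_pos: [0.4388, -0.3344, 0.1032]
tool_rot: [0.001, 2.221, -2.222]
contact_force: [-0.6, -0.3, -2.2]
opening: 0.0383
```

```bash
python3 -c "
from h import *
to(.5156,.2939,.09,-1.5708)"
```

```text
turn wy -0.000 (q6 0.78 yaw -1.57) residual [-0.0007 -0.0005] then shift xyz mm [ -76.8   13.2 -628.3]
turn wy 3.141 (q6 0.78 yaw -1.57) residual [-0.0007 -0.0005] then shift xyz mm [ 76.8  13.2 628.3]
```

>>> jog_arm(moves=[[-3, 0, -20, 0, 0, 0], [-6, 0, -45, 0, 0, 0], [-6, 0, -45, 0, 0, 0], [-6, 0, -45, 0, 0, 0], [-6, 0, -45, 0, 0, 0], [-6, 0, -45, 0, 0, 0], [-6, 0, -45, 0, 0, 0], [-6, 0, -45, 0, 0, 0], [-6, 0, -45, 0, 0, 0], [-6, 0, -45, 0, 0, 0], [-6, 0, -45, 0, 0, 0], [-6, 0, -45, 0, 0, 0]])

```text
t: 4.6
tool_pos: [0.5059, 0.1822, 0.1001]
tool_rot: [0.005, -2.218, 2.221]
contact_force: [0.9, -0.7, -1.0]
opening: 0.0381
```

>>> jog_arm(moves=[[-6, 0, -45, 0, 0, 0], [-5, 0, -40, 0, 0, 0], [0, 0, -28, 0, 0, 0], [0, 0, 0, 0, 0, 0], [0, 0, 0, 0, 0, 0], [0, 0, 0, 0, 0, 0], [0, 0, 0, 0, 0, 0]])

```text
t: 5.3
tool_pos: [0.5185, 0.2923, 0.1022]
tool_rot: [-0.0, -2.219, 2.221]
contact_force: [-0.1, -0.3, -0.5]
opening: 0.0384
```

```bash
python3 - <<'E'
from h import *
P=ctrl.camera_params("wrist");T=wristT(P)
im=np.ascontiguousarray(ctrl.get_image("wrist")[:,:,::-1])
N={"nL":(.6134,.2719),"nM":(.4933,.1965),"nS":(.5156,.2939),"nA":(.591,.1741)}
for x,y in N.values(): cv2.drawMarker(im,tuple(int(v) for v in proj(P,T,np.array([x,y,.012]))),(0,0,255))
cv2.imwrite("pics/w2.png",im);to(.5186,.2939,.022,-1.5708)
E
```

```text
turn wy -0.002 (q6 1.96 yaw -1.57) residual [-0.0004  0.0007] then shift xyz mm [ 0.1 80.6 -1.4]
turn wy 3.140 (q6 1.96 yaw -1.57) residual [-0.0004  0.0007] then shift xyz mm [-0.1 80.6  1.4]
```

View pics/w2.png

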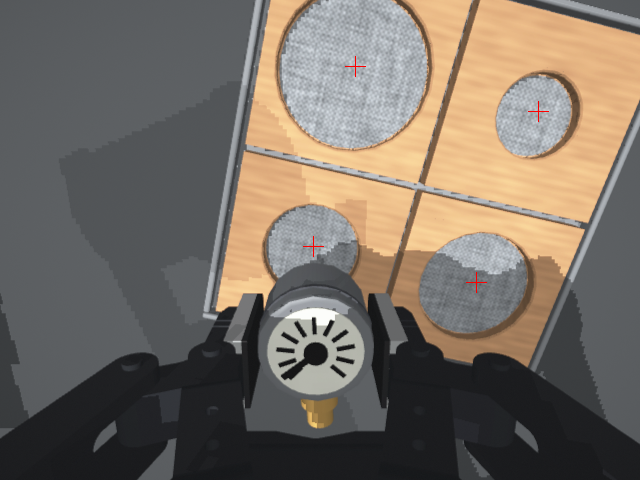

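The small gauge is held level at (315,350), and the marks for the recess centres land on the recesses. Lowering it now.

>>> jog_arm(moves=[[0, 25, -1.5, 0, 0, 0], [0, 30, 0, 0, 0, 0], [0, 15, 0, 0, 0, 0], [0, 6, 0, 0, 0, 0], [0, 2, 0, 0, 0, 0], [0, 0, 0, 0, 0, 0], [0, 0, 0, 0, 0, 0], [0, 0, 0, 0, 0, 0]])

```text
t: 6.15
tool_pos: [0.5198, 0.2956, 0.0263]
tool_rot: [0.002, 2.221, -2.219]
contact_force: [-0.8, 0.9, -1.2]
opening: 0.0382
```

>>> jog_arm(moves=[[1, 2, 1, 0, 0, 0], [0, 1, 0, 0, 0, 0], [0, 0, 0, 0, 0, 0], [0, 0, 0, 0, 0, 0], [0, 0, 0, 0, 0, 0]])

```text
t: 6.65
tool_pos: [0.5178, 0.2941, 0.022]
tool_rot: [-0.0, -2.221, 2.221]
contact_force: [-0.0, -0.4, -1.5]
opening: 0.0385
```

>>> jog_arm(moves=[[0, 1, 0, 0, 0, 0], [0, 0, 0, 0, 0, 0], [0, 0, 0, 0, 0, 0]])

```text
t: 6.95
tool_pos: [0.5179, 0.2942, 0.0219]
tool_rot: [0.0, -2.221, 2.221]
contact_force: [-3.9, -0.8, 4.8]
opening: 0.0384
```

>>> jog_arm(moves=[[0, 0, 0, 0, 0, 0], [0, 0, 0, 0, 0, 0], [0, 0, 0, 0, 0, 0], [0, 0, 0, 0, 0, 0], [0, 0, 0, 0, 0, 0], [0, -20, 0, 0, 0, 0], [0, -40, 0, 0, 0, 0], [0, -30, 0, 0, 0, 0], [0, 0, 0, 0, 0, 0], [0, 0, 0, 0, 0, 0]], grip=56)

```text
t: 7.95
tool_pos: [0.5184, 0.2944, 0.1119]
tool_rot: [0.002, 2.221, -2.22]
contact_force: [-0.5, 0.6, -1.2]
opening: 0.0557
```

```bash
python3 - <<'E'
from h import *
P=ctrl.camera_params("wrist");T=wristT(P)
im=np.ascontiguousarray(ctrl.get_image("wrist")[:,:,::-1])
X=np.array([.5156,.2939,.042]);cv2.drawMarker(im,tuple(int(v) for v in proj(P,T,X)),(0,0,255))
cv2.imwrite("pics/w3.png",im)
to(.6008,-.0429,.11,.97)
E
```

```text
turn wy 0.601 (q6 1.96 yaw -1.57) residual [-0.0004  0.0009] then shift xyz mm [-259.2    0.3  230.7]
turn wy -2.541 (q6 1.96 yaw -1.57) residual [-0.0004  0.0009] then shift xyz mm [ 259.2    0.3 -230.7]
```

View pics/w3.png

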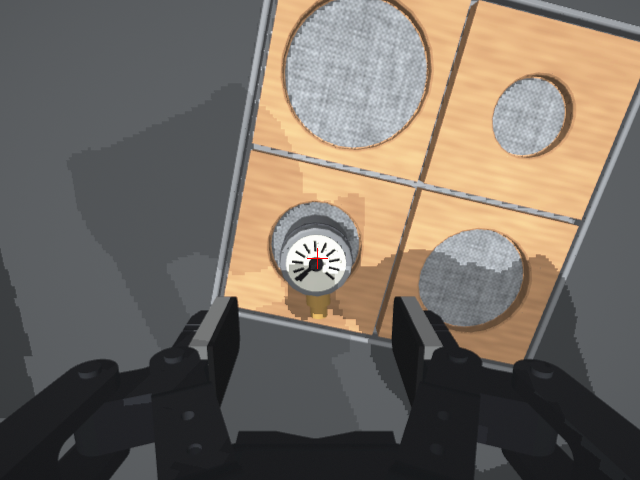

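The small gauge sits centred in its recess: its dial is on the predicted mark at (316,263). Next is the large gauge.

>>> jog_arm(moves=[[0, 0, 0, 0, 0.15, 0], [0, 0, 0, 0, 0.15, 0], [0, 0, 0, 0, 0.15, 0], [0, 0, 0, 0, 0.15, 0], [-29, 0, 26, 0, 0, 0], [-37, 0, 33, 0, 0, 0], [-37, 0, 33, 0, 0, 0], [-37, 0, 33, 0, 0, 0], [-37, 0, 33, 0, 0, 0], [-37, 0, 33, 0, 0, 0], [-30, 0, 26, 0, 0, 0], [-15, 0, 14, 0, 0, 0]], grip=85)

```text
t: 9.2
tool_pos: [0.6002, -0.0458, 0.1086]
tool_rot: [-0.58, -1.875, 1.877]
contact_force: [0.1, 0.5, -0.2]
opening: 0.0848
```

>>> jog_arm(moves=[[0, 0, 0, 0, 0, 0], [0, 0, 0, 0, 0, 0], [0, 0, 0, 0, 0, 0]])

```text
t: 9.5
tool_pos: [0.6002, -0.0415, 0.1098]
tool_rot: [-0.578, -1.879, 1.879]
contact_force: [0.3, -0.0, -0.3]
opening: 0.0848
```

```bash
cat > dial.py <<'E'
from h import *
import sys
x,y,z,name=float(sys.argv[1]),float(sys.argv[2]),float(sys.argv[3]),sys.argv[4]
P=ctrl.camera_params("wrist");T=wristT(P)
im=np.ascontiguousarray(ctrl.get_image("wrist")[:,:,::-1])
hsv=cv2.cvtColor(im,cv2.COLOR_BGR2HSV);p=proj(P,T,np.array([x,y,z]))
W=((hsv[:,:,1]<60)&(hsv[:,:,2]>160)).astype(np.uint8)
for c in cv2.findContours(W,0,1)[0]:
    e=cv2.fitEllipse(cv2.convexHull(c)) if cv2.contourArea(c)>1500 else None
    if e and np.hypot(*(p-e[0]))<60: print("dial",e,ray(P,T,e[0],z))
B=((hsv[:,:,0]>10)&(hsv[:,:,0]<28)&(hsv[:,:,1]>120)&(hsv[:,:,2]>60)).astype(np.uint8)
m=np.zeros_like(B);cv2.circle(m,tuple(int(v) for v in p),130,1,-1)
n,l,s,c=cv2.connectedComponentsWithStats(B*m)
for i in range(1,n):
    if s[i,4]>150: Y=ray(P,T,c[i],.021);print("brass",c[i],s[i],Y,"dir from guess",np.arctan2(Y[1]-y,Y[0]-x))
cv2.drawMarker(im,tuple(int(v) for v in p),(0,0,255));cv2.imwrite(f"pics/{name}.png",im)
E
python3 dial.py .6008 -.0429 .038 w4; python3 -c "
from h import *
to(.6008,-.0429,.005,.97)"
```

```text
dial ((317.0686950683594, 252.16949462890625), (110.94532775878906, 114.7923355102539), 91.73402404785156) [ 0.5991 -0.0425  0.038 ]
brass [307.599  370.3564] [293 365  29  14 202] [0.5328 0.0098 0.021 ] dir from guess 2.4823411661750665
turn wy 0.002 (q6 1.98 yaw -2.17) residual [-0.0004  0.0016] then shift xyz mm [ -1.2 105.1   1. ]
turn wy -3.139 (q6 1.98 yaw -2.17) residual [-0.0004  0.0016] then shift xyz mm [  1.2 105.1  -1. ]
```

View pics/w4.png

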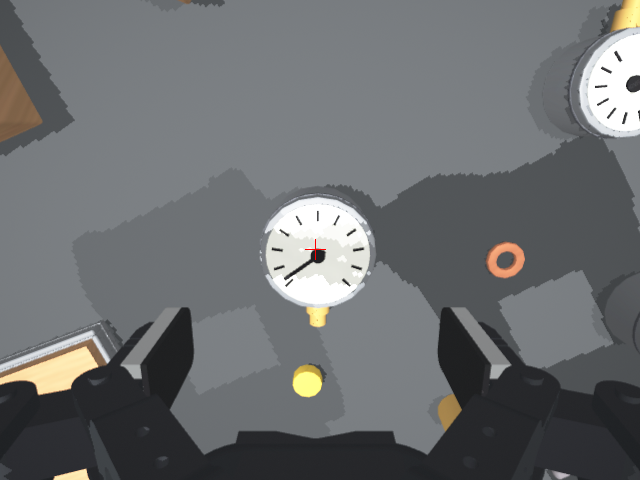

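The large gauge is centred between the fingers at (317,252), with its stem pointing along the tool toward the bottom of the picture. The yellow cap at (307,381) is clear.

>>> jog_arm(moves=[[-0.5, 28, 1.5, 0, 0, 0], [0, 32, 0, 0, 0, 0], [0, 25, 0, 0, 0, 0], [0, 12, 0, 0, 0, 0], [0, 6, 0, 0, 0, 0], [0, 0, 0, 0, 0, 0], [0, 0, 0, 0, 0, 0], [0, 0, 0, 0, 0, 0]])

```text
t: 10.35
tool_pos: [0.602, -0.0444, 0.0097]
tool_rot: [-0.585, -1.881, 1.88]
contact_force: [-0.1, -0.4, 0.4]
opening: 0.0847
```

```bash
python3 -c "
from h import *
print(ctrl.get_obs()['tool_pos']);to(.6,-.0427,.005,.97)"
```

```text
[ 0.602  -0.0444  0.0097]
turn wy 0.001 (q6 1.97 yaw -2.17) residual [ 0.0012 -0.0027] then shift xyz mm [ 2.6  4.7 -0.3]
turn wy -3.141 (q6 1.97 yaw -2.17) residual [ 0.0012 -0.0027] then shift xyz mm [-2.6  4.7  0.3]
```

>>> jog_arm(moves=[[2, 3, 0, 0, 0, 0], [0, 0, 0, 0, 0, 0], [0, 0, 0, 0, 0, 0], [0, 0, 0, 0, 0, 0]])

```text
t: 10.75
tool_pos: [0.5991, -0.0432, 0.0051]
tool_rot: [-0.582, -1.879, 1.879]
contact_force: [0.4, 0.3, 1.1]
opening: 0.085
```

>>> jog_arm(moves=[[0, 0, 0, 0, 0, 0], [0, 0, 0, 0, 0, 0], [0, 0, 0, 0, 0, 0], [0, 0, 0, 0, 0, 0], [0, 0, 0, 0, 0, 0], [0, 0, 0, 0, 0, 0], [0, 0, 0, 0, 0, 0]], grip=40, grip_force=60)

```text
t: 11.45
tool_pos: [0.5997, -0.0433, 0.0056]
tool_rot: [-0.583, -1.88, 1.88]
contact_force: [-0.0, 0.2, 5.1]
opening: 0.0627
```

>>> jog_arm(moves=[[0, -20, 0, 0, 0, 0], [0, -40, 0, 0, 0, 0], [0, -35, 0, 0, 0, 0], [0, 0, 0, 0, 0, 0], [0, 0, 0, 0, 0, 0]])

```text
t: 11.95
tool_pos: [0.5985, -0.043, 0.0994]
tool_rot: [-0.581, -1.879, 1.879]
contact_force: [-1.0, 0.9, -2.8]
opening: 0.0626
```

```bash
python3 -c "
from h import *
to(.6134,.2719,.1)"
```

```text
turn wy -0.000 (q6 1.98 yaw -2.17) residual [-0.0003  0.0008] then shift xyz mm [ 165.6   -0.6 -268.3]
turn wy -0.000 (q6 1.98 yaw -2.17) residual [-0.0003  0.0008] then shift xyz mm [ 165.6   -0.6 -268.3]
```

>>> jog_arm(moves=[[10, 0, -16, 0, 0, 0], [20, 0, -32, 0, 0, 0], [20, 0, -33, 0, 0, 0], [20, 0, -33, 0, 0, 0], [20, 0, -33, 0, 0, 0], [20, 0, -33, 0, 0, 0], [20, 0, -32, 0, 0, 0], [18, 0, -28, 0, 0, 0], [12, 0, -18, 0, 0, 0], [6, 0, -10, 0, 0, 0], [0, 0, 0, 0, 0, 0], [0, 0, 0, 0, 0, 0]])

```text
t: 13.15
tool_pos: [0.6126, 0.2707, 0.0983]
tool_rot: [-0.579, -1.876, 1.88]
contact_force: [-0.0, -0.0, -1.9]
opening: 0.0626
```

>>> jog_arm(moves=[[0, 0, 0, 0, 0, 0], [0, 0, 0, 0, 0, 0]])

```text
t: 13.35
tool_pos: [0.6136, 0.2706, 0.0999]
tool_rot: [-0.583, -1.878, 1.879]
contact_force: [-0.9, 0.7, -1.8]
opening: 0.0625
```

```bash
python3 -c "
from h import *
to(.6134,.2719,.0145)
cv2.imwrite('pics/w5.png',ctrl.get_image('wrist')[:,:,::-1])"
```

```text
turn wy -0.000 (q6 2.48 yaw -2.17) residual [-0.0003  0.    ] then shift xyz mm [ 0.9 85.4 -1. ]
turn wy -0.000 (q6 2.48 yaw -2.17) residual [-0.0003  0.    ] then shift xyz mm [ 0.9 85.4 -1. ]
```

View pics/w5.png

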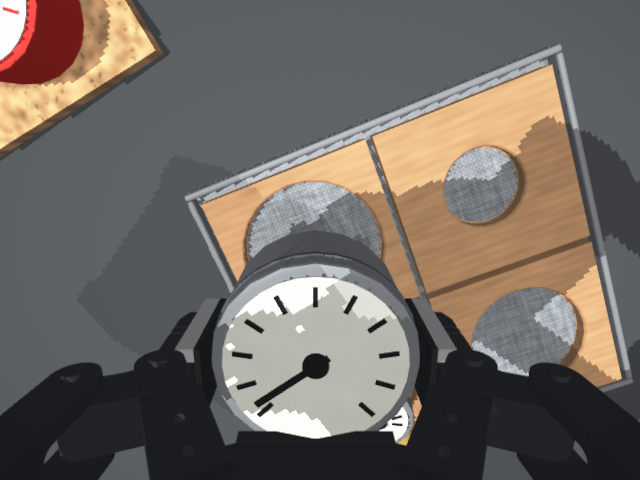

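The large gauge is held level over its recess, and the small one at (400,425) is clear of the fingers. Lowering.

>>> jog_arm(moves=[[0.5, 25, -1, 0, 0, 0], [0, 30, 0, 0, 0, 0], [0, 15, 0, 0, 0, 0], [0, 7, 0, 0, 0, 0], [0, 4, 0, 0, 0, 0], [0, 0, 0, 0, 0, 0], [0, 0, 0, 0, 0, 0], [0, 0, 0, 0, 0, 0]])

```text
t: 14.2
tool_pos: [0.6146, 0.2732, 0.0205]
tool_rot: [-0.584, -1.881, 1.879]
contact_force: [0.5, 0.1, -2.2]
opening: 0.0626
```

```bash
python3 -c "
from h import *
to(.6134,.2719,.0136)"
```

```text
turn wy -0.000 (q6 2.48 yaw -2.17) residual [ 0.0019 -0.0015] then shift xyz mm [0.2 6.9 1.7]
turn wy -0.000 (q6 2.48 yaw -2.17) residual [ 0.0019 -0.0015] then shift xyz mm [0.2 6.9 1.7]
```

>>> jog_arm(moves=[[0, 4, 1, 0, 0, 0], [0, 2, 0, 0, 0, 0], [0, 0, 0, 0, 0, 0], [0, 0, 0, 0, 0, 0], [0, 0, 0, 0, 0, 0]])

```text
t: 14.7
tool_pos: [0.6132, 0.2721, 0.0136]
tool_rot: [-0.582, -1.879, 1.879]
contact_force: [-0.7, 0.0, 3.5]
opening: 0.0625
```

Contact with the floor. Releasing.

>>> jog_arm(moves=[[0, 0, 0, 0, 0, 0], [0, 0, 0, 0, 0, 0], [0, 0, 0, 0, 0, 0], [0, 0, 0, 0, 0, 0], [0, 0, 0, 0, 0, 0], [0, -20, 0, 0, 0, 0], [0, -40, 0, 0, 0, 0], [0, -35, 0, 0, 0, 0], [0, 0, 0, 0, 0, 0], [0, 0, 0, 0, 0, 0]], grip=82)

```text
t: 15.7
tool_pos: [0.6138, 0.2723, 0.1095]
tool_rot: [-0.584, -1.882, 1.878]
contact_force: [-0.3, -0.0, 0.0]
opening: 0.0818
```

```bash
python3 dial.py .6134 .2719 .046 w6; python3 -c "
from h import *
to(.5866,-.2189,.11,.887)"
```

```text
dial ((315.50872802734375, 258.2347412109375), (113.8938217163086, 114.9784164428711), 172.94105529785156) [0.6129 0.2724 0.046 ]
brass [316.5908 323.7608] [305 315  24  20 347] [0.5709 0.3004 0.021 ] dir from guess 2.5506020037549844
turn wy 0.084 (q6 2.48 yaw -2.17) residual [-0.0005  0.0004] then shift xyz mm [-289.9   -2.5  397. ]
turn wy -3.058 (q6 2.48 yaw -2.17) residual [-0.0005  0.0004] then shift xyz mm [ 289.9   -2.5 -397. ]
```

>>> jog_arm(moves=[[0, 0, 0, 0, 0.084, 0], [-14, 0, 20, 0, 0, 0], [-28, 0, 38, 0, 0, 0], [-28, 0, 38, 0, 0, 0], [-28, 0, 38, 0, 0, 0], [-28, 0, 38, 0, 0, 0], [-28, 0, 38, 0, 0, 0], [-28, 0, 38, 0, 0, 0], [-28, 0, 38, 0, 0, 0], [-28, 0, 38, 0, 0, 0], [-26, 0, 36, 0, 0, 0], [-16, 0, 23, 0, 0, 0]])

```text
t: 16.95
tool_pos: [0.586, -0.2042, 0.1055]
tool_rot: [-0.648, -1.823, 1.823]
contact_force: [-0.0, 0.9, 0.1]
opening: 0.0819
```

>>> jog_arm(moves=[[-10, 0, 14, 0, 0, 0], [0, 0, 0, 0, 0, 0], [0, 0, 0, 0, 0, 0], [0, 0, 0, 0, 0, 0]])

```text
t: 17.35
tool_pos: [0.5867, -0.2172, 0.1074]
tool_rot: [-0.648, -1.827, 1.826]
contact_force: [0.2, 0.5, 0.7]
opening: 0.082
```

```bash
python3 dial.py .5866 -.2189 .036 w7; python3 -c "
from h import *
to(.5866,-.2189,.007,.887)"
```

```text
dial ((317.9375, 255.1507110595703), (84.34757995605469, 89.93988800048828), 178.92422485351562) [ 0.584  -0.2177  0.036 ]
brass [318.9868 190.4983] [307 173  25  34 606] [ 0.6089 -0.2387  0.021 ] dir from guess -0.7253451761951133
brass [442.1852 258.5062] [438 244   9  29 162] [ 0.5333 -0.2691  0.021 ] dir from guess -2.3866684532468794
turn wy 0.001 (q6 1.78 yaw -2.25) residual [0.0002 0.0009] then shift xyz mm [ -0.8 100.6   1.4]
turn wy -3.140 (q6 1.78 yaw -2.25) residual [0.0002 0.0009] then shift xyz mm [  0.8 100.6  -1.4]
```

View pics/w7.png

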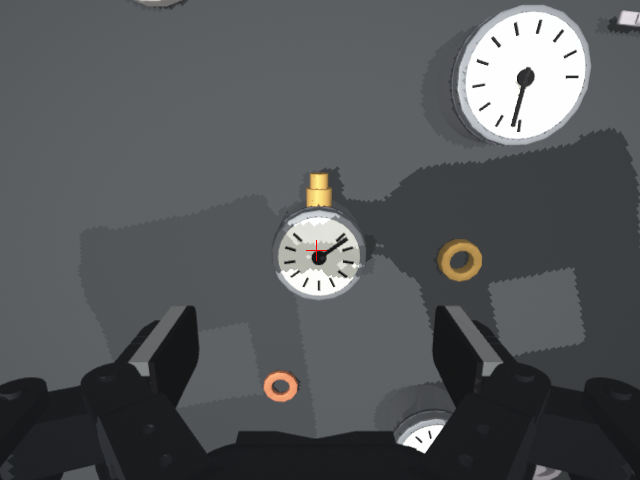

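The medium gauge is centred at (318,255), with its stem pointing up in the picture. There is a loose ring at (460,260) on the right finger's side, so I'll narrow the opening to 70 mm.

>>> jog_arm(moves=[[0.5, 25, 0.5, 0, 0, 0], [0, 32, 0, 0, 0, 0], [0, 25, 0, 0, 0, 0], [0, 12, 0, 0, 0, 0], [0, 5, 0, 0, 0, 0], [0, 0, 0, 0, 0, 0], [0, 0, 0, 0, 0, 0], [0, 0, 0, 0, 0, 0]], grip=70)

```text
t: 18.2
tool_pos: [0.5873, -0.2195, 0.0108]
tool_rot: [-0.653, -1.826, 1.827]
contact_force: [-0.4, -0.5, 0.2]
opening: 0.0695
```

```bash
python3 -c "
from h import *
to(.585,-.218,.007,.887)"
```

```text
turn wy -0.000 (q6 1.78 yaw -2.25) residual [ 0.0006 -0.0029] then shift xyz mm [2.7 3.8 0.3]
turn wy 3.141 (q6 1.78 yaw -2.25) residual [ 0.0006 -0.0029] then shift xyz mm [-2.7  3.8 -0.3]
```

>>> jog_arm(moves=[[2, 3, 0, 0, 0, 0], [0, 0, 0, 0, 0, 0], [0, 0, 0, 0, 0, 0], [0, 0, 0, 0, 0, 0]])

```text
t: 18.6
tool_pos: [0.5845, -0.2177, 0.0061]
tool_rot: [-0.65, -1.826, 1.826]
contact_force: [0.3, 0.2, -0.3]
opening: 0.07
```

>>> jog_arm(moves=[[0, 0, 0, 0, 0, 0], [0, 0, 0, 0, 0, 0], [0, 0, 0, 0, 0, 0], [0, 0, 0, 0, 0, 0], [0, 0, 0, 0, 0, 0], [0, 0, 0, 0, 0, 0], [0, 0, 0, 0, 0, 0]], grip=30, grip_force=60)

```text
t: 19.3
tool_pos: [0.585, -0.2179, 0.0065]
tool_rot: [-0.651, -1.826, 1.826]
contact_force: [0.1, -0.4, 3.3]
opening: 0.0502
```

>>> jog_arm(moves=[[0, -20, 0, 0, 0, 0], [0, -40, 0, 0, 0, 0], [0, -35, 0, 0, 0, 0], [0, 0, 0, 0, 0, 0], [0, 0, 0, 0, 0, 0]])

```text
t: 19.8
tool_pos: [0.5844, -0.2176, 0.1009]
tool_rot: [-0.65, -1.826, 1.826]
contact_force: [-0.3, -0.2, -1.7]
opening: 0.0503
```

```bash
python3 -c "
from h import *
to(.4933,.1965,.1)"
```

```text
turn wy -0.000 (q6 1.78 yaw -2.25) residual [0.     0.0001] then shift xyz mm [ 332.3    0.9 -263.3]
turn wy -0.000 (q6 1.78 yaw -2.25) residual [0.     0.0001] then shift xyz mm [ 332.3    0.9 -263.3]
```

>>> jog_arm(moves=[[16, 0, -13, 0, 0, 0], [32, 0, -25, 0, 0, 0], [33, 0, -26, 0, 0, 0], [33, 0, -26, 0, 0, 0], [33, 0, -26, 0, 0, 0], [33, 0, -26, 0, 0, 0], [33, 0, -26, 0, 0, 0], [33, 0, -26, 0, 0, 0], [33, 0, -26, 0, 0, 0], [25, 0, -20, 0, 0, 0], [18, 0, -15, 0, 0, 0], [10, 0, -8, 0, 0, 0]])

```text
t: 21.0
tool_pos: [0.4904, 0.1977, 0.0983]
tool_rot: [-0.643, -1.824, 1.828]
contact_force: [1.1, 0.2, -1.6]
opening: 0.0501
```

>>> jog_arm(moves=[[0, 0, 0, 0, 0, 0], [0, 0, 0, 0, 0, 0], [0, 0, 0, 0, 0, 0]])

```text
t: 21.3
tool_pos: [0.4935, 0.195, 0.1005]
tool_rot: [-0.651, -1.824, 1.826]
contact_force: [1.0, -0.0, -1.0]
opening: 0.0506
```

```bash
python3 -c "
from h import *
to(.4933,.1965,.0145)
cv2.imwrite('pics/w8.png',ctrl.get_image('wrist')[:,:,::-1])"
```

```text
turn wy -0.000 (q6 2.49 yaw -2.26) residual [-0.0009  0.0003] then shift xyz mm [ 1.1 86.  -1.1]
turn wy -0.000 (q6 2.49 yaw -2.26) residual [-0.0009  0.0003] then shift xyz mm [ 1.1 86.  -1.1]
```

View pics/w8.png

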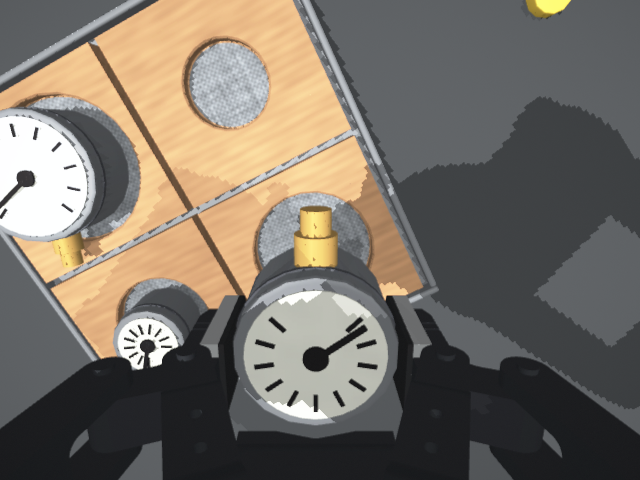

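The medium gauge is held level over its recess, with its neighbours clear. Lowering.

>>> jog_arm(moves=[[0.5, 25, -1, 0, 0, 0], [0, 30, 0, 0, 0, 0], [0, 15, 0, 0, 0, 0], [0, 7, 0, 0, 0, 0], [0, 4, 0, 0, 0, 0], [0, 0, 0, 0, 0, 0], [0, 0, 0, 0, 0, 0], [0, 0, 0, 0, 0, 0]])

```text
t: 22.15
tool_pos: [0.4947, 0.1973, 0.0212]
tool_rot: [-0.652, -1.828, 1.825]
contact_force: [0.2, 0.3, -1.8]
opening: 0.0504
```

```bash
python3 -c "
from h import *
to(.4933,.1965,.0145)"
```

```text
turn wy -0.000 (q6 2.49 yaw -2.25) residual [ 0.0017 -0.0013] then shift xyz mm [0.6 6.7 1.5]
turn wy -0.000 (q6 2.49 yaw -2.25) residual [ 0.0017 -0.0013] then shift xyz mm [0.6 6.7 1.5]
```

>>> jog_arm(moves=[[0, 4, 1, 0, 0, 0], [0, 2, 0, 0, 0, 0], [0, 0, 0, 0, 0, 0], [0, 0, 0, 0, 0, 0], [0, 0, 0, 0, 0, 0]])

```text
t: 22.65
tool_pos: [0.4933, 0.1963, 0.0144]
tool_rot: [-0.65, -1.826, 1.826]
contact_force: [-1.8, -0.4, 4.1]
opening: 0.0504
```

>>> jog_arm(moves=[[0, 0, 0, 0, 0, 0], [0, 0, 0, 0, 0, 0], [0, 0, 0, 0, 0, 0], [0, 0, 0, 0, 0, 0], [0, 0, 0, 0, 0, 0], [0, -20, 0, 0, 0, 0], [0, -40, 0, 0, 0, 0], [0, -40, 0, 0, 0, 0], [0, 0, 0, 0, 0, 0], [0, 0, 0, 0, 0, 0]], grip=66)

```text
t: 23.65
tool_pos: [0.4941, 0.1965, 0.1155]
tool_rot: [-0.653, -1.828, 1.825]
contact_force: [-1.8, -0.4, -0.8]
opening: 0.0661
```

```bash
python3 dial.py .4933 .1965 .044 w9; python3 -c "
from h import *
to(.4399,-.0523,.11)"
```

```text
dial ((314.70098876953125, 253.79150390625), (86.99740600585938, 90.61293029785156), 161.18051147460938) [0.4933 0.197  0.044 ]
brass [317.0267 188.5826] [304 171  26  35 599] [0.5171 0.176  0.021 ] dir from guess -0.7116800141022415
turn wy -0.000 (q6 2.49 yaw -2.25) residual [-0.0002  0.0002] then shift xyz mm [-116.     3.7  226.1]
turn wy -0.000 (q6 2.49 yaw -2.25) residual [-0.0002  0.0002] then shift xyz mm [-116.     3.7  226.1]
```

>>> jog_arm(moves=[[-8, 0, 16, 0, 0, 0], [-18, 0, 35, 0, 0, 0], [-18, 0, 35, 0, 0, 0], [-18, 0, 35, 0, 0, 0], [-18, 0, 35, 0, 0, 0], [-18, 1, 35, 0, 0, 0], [-12, 1, 23, 0, 0, 0], [-6, 1, 12, 0, 0, 0], [0, 0, 0, 0, 0, 0], [0, 0, 0, 0, 0, 0], [0, 0, 0, 0, 0, 0]])

```text
t: 24.8
tool_pos: [0.4398, -0.0513, 0.1102]
tool_rot: [-0.648, -1.826, 1.826]
contact_force: [-0.1, 0.5, -0.6]
opening: 0.0662
```

```bash
python3 dial.py .4399 -.0523 .044 w10; python3 -c "
from h import *
to(.4399,-.0523,.008)"
```

```text
brass [316.8433 243.5969] [ 295  218   45   56 1781] [ 0.4383 -0.0521  0.021 ] dir from guess 3.0075452840732586
turn wy -0.000 (q6 1.97 yaw -2.25) residual [-0.0002  0.0011] then shift xyz mm [ -0.5 102.5   0.9]
turn wy -0.000 (q6 1.97 yaw -2.25) residual [-0.0002  0.0011] then shift xyz mm [ -0.5 102.5   0.9]
```

View pics/w10.png

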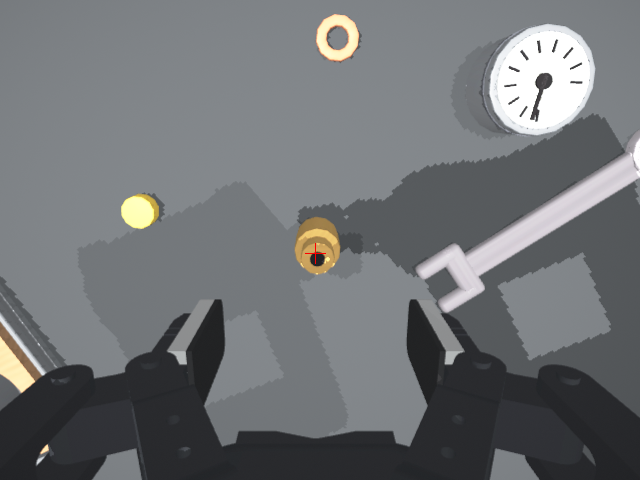

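The adapter is centred at (317,259). The wrench tip at (418,272) is close to the right finger's path, so I'll narrow the opening to 46 mm before going down.

>>> jog_arm(moves=[[1, 25, 0.5, 0, 0, 0], [0.5, 32, 0, 0, 0, 0], [0, 25, 0, 0, 0, 0], [0, 12, 0, 0, 0, 0], [0, 5, 0, 0, 0, 0], [0, 0, 0, 0, 0, 0], [0, 0, 0, 0, 0, 0], [0, 0, 0, 0, 0, 0]], grip=46)

```text
t: 25.65
tool_pos: [0.4399, -0.0519, 0.0134]
tool_rot: [-0.653, -1.827, 1.827]
contact_force: [0.2, -0.8, 0.2]
opening: 0.046
```

```bash
python3 -c "
from h import *
to(.438,-.051,.008)"
```

```text
turn wy -0.000 (q6 1.97 yaw -2.25) residual [ 0.0011 -0.0025] then shift xyz mm [2.1 5.4 0.5]
turn wy -0.000 (q6 1.97 yaw -2.25) residual [ 0.0011 -0.0025] then shift xyz mm [2.1 5.4 0.5]
```

>>> jog_arm(moves=[[1, 5, 0, 0, 0, 0], [0, 0, 0, 0, 0, 0], [0, 0, 0, 0, 0, 0], [0, 0, 0, 0, 0, 0]])

```text
t: 26.05
tool_pos: [0.438, -0.051, 0.0071]
tool_rot: [-0.65, -1.826, 1.826]
contact_force: [-0.0, 0.6, 0.1]
opening: 0.0463
```

>>> jog_arm(moves=[[0, 0, 0, 0, 0, 0], [0, 0, 0, 0, 0, 0], [0, 0, 0, 0, 0, 0], [0, 0, 0, 0, 0, 0], [0, 0, 0, 0, 0, 0], [0, 0, 0, 0, 0, 0], [0, 0, 0, 0, 0, 0]], grip=5, grip_force=50)

```text
t: 26.75
tool_pos: [0.4383, -0.0511, 0.0073]
tool_rot: [-0.651, -1.826, 1.826]
contact_force: [0.2, 0.0, 3.4]
opening: 0.0244
```

>>> jog_arm(moves=[[0, -20, 0, 0, 0, 0], [0, -40, 0, 0, 0, 0], [0, -40, 0, 0, 0, 0], [0, 0, 0, 0, 0, 0], [0, 0, 0, 0, 0, 0]])

```text
t: 27.25
tool_pos: [0.4381, -0.051, 0.1074]
tool_rot: [-0.652, -1.826, 1.826]
contact_force: [-0.6, 0.4, -2.5]
opening: 0.0243
```

```bash
python3 -c "
from h import *
to(.591,.1741,.105)"
```

```text
turn wy -0.000 (q6 1.97 yaw -2.25) residual [ 0.0006 -0.0011] then shift xyz mm [  23.8    2.4 -271.1]
turn wy -0.000 (q6 1.97 yaw -2.25) residual [ 0.0006 -0.0011] then shift xyz mm [  23.8    2.4 -271.1]
```

>>> jog_arm(moves=[[1, 0, -16, 0, 0, 0], [3, 0, -34, 0, 0, 0], [3, 0, -35, 0, 0, 0], [3, 0, -35, 0, 0, 0], [3, 0, -35, 0, 0, 0], [3, 0, -35, 0, 0, 0], [3, 0, -35, 0, 0, 0], [3, 0, -24, 0, 0, 0], [1, 0, -15, 0, 0, 0], [1, 0, -7, 0, 0, 0], [0, 0, 0, 0, 0, 0], [0, 0, 0, 0, 0, 0]])

```text
t: 28.45
tool_pos: [0.5899, 0.1734, 0.1063]
tool_rot: [-0.649, -1.824, 1.826]
contact_force: [-0.3, 0.7, -0.9]
opening: 0.0242
```

>>> jog_arm(moves=[[0, 0, 0, 0, 0, 0], [0, 0, 0, 0, 0, 0]])

```text
t: 28.65
tool_pos: [0.5904, 0.1734, 0.1071]
tool_rot: [-0.651, -1.825, 1.825]
contact_force: [0.3, -0.5, -1.2]
opening: 0.0244
```

```bash
python3 -c "
from h import *
to(.591,.1741,.016)
cv2.imwrite('pics/w11.png',ctrl.get_image('wrist')[:,:,::-1])"
```

```text
turn wy -0.000 (q6 2.42 yaw -2.26) residual [-0.0001 -0.0001] then shift xyz mm [-0.1 91.1 -0.9]
turn wy -0.000 (q6 2.42 yaw -2.26) residual [-0.0001 -0.0001] then shift xyz mm [-0.1 91.1 -0.9]
```

View pics/w11.png

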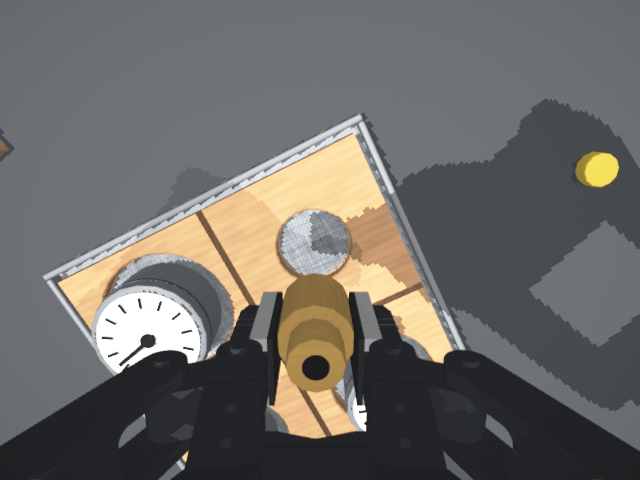

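The adapter is upright, with the recess straight below it. Lowering.

>>> jog_arm(moves=[[0, 25, -0.5, 0, 0, 0], [0, 30, 0, 0, 0, 0], [0, 18, 0, 0, 0, 0], [0, 8, 0, 0, 0, 0], [0, 4, 0, 0, 0, 0], [0, 0, 0, 0, 0, 0], [0, 0, 0, 0, 0, 0], [0, 0, 0, 0, 0, 0]])

```text
t: 29.5
tool_pos: [0.592, 0.1747, 0.0235]
tool_rot: [-0.652, -1.828, 1.825]
contact_force: [0.2, -0.1, -0.9]
opening: 0.0244
```

```bash
python3 -c "
from h import *
to(.591,.1741,.0155)"
```

```text
turn wy -0.000 (q6 2.42 yaw -2.26) residual [ 0.0018 -0.0016] then shift xyz mm [0.4 8.  1.1]
turn wy -0.000 (q6 2.42 yaw -2.26) residual [ 0.0018 -0.0016] then shift xyz mm [0.4 8.  1.1]
```

>>> jog_arm(moves=[[0, 4, 0.5, 0, 0, 0], [0, 2, 0, 0, 0, 0], [0, 1, 0, 0, 0, 0], [0, 0, 0, 0, 0, 0], [0, 0, 0, 0, 0, 0], [0, 0, 0, 0, 0, 0]])

```text
t: 30.1
tool_pos: [0.5905, 0.1741, 0.0153]
tool_rot: [-0.65, -1.825, 1.826]
contact_force: [-3.0, -0.2, 3.7]
opening: 0.0245
```

Contact. Releasing, lifting and backing away to look.

>>> jog_arm(moves=[[0, 0, 0, 0, 0, 0], [0, 0, 0, 0, 0, 0], [0, 0, 0, 0, 0, 0], [0, 0, 0, 0, 0, 0], [0, 0, 0, 0, 0, 0], [0, -20, 0, 0, 0, 0], [0, -40, 0, 0, 0, 0], [0, -45, 0, 0, 0, 0], [0, -40, 0, 0, 0, 0], [0, 0, 0, 0, 0, 0], [0, 0, 0, 0, 0, 0]], grip=42)

```text
t: 31.2
tool_pos: [0.5915, 0.1743, 0.1616]
tool_rot: [-0.653, -1.828, 1.825]
contact_force: [-0.4, 0.2, -0.7]
opening: 0.0425
```

>>> jog_arm(moves=[[-8, 0, 20, 0, 0, 0], [-20, 0, 35, 0, 0, 0], [-20, 0, 35, 0, 0, 0], [-20, 0, 35, 0, 0, 0], [-20, 0, 35, 0, 0, 0], [-20, 0, 35, 0, 0, 0], [-20, 0, 35, 0, 0, 0], [-20, 0, 35, 0, 0, 0], [0, 0, 0, 0, 0, 0], [0, 0, 0, 0, 0, 0]])

```text
t: 32.2
tool_pos: [0.5366, -0.1249, 0.1578]
tool_rot: [-0.648, -1.824, 1.823]
contact_force: [-0.6, -0.2, -1.5]
opening: 0.0422
```

```bash
python3 - <<'E'
from h import *
a=ctrl.get_image("scene")[:,:,::-1][160:340,380:580];b=ctrl.get_image("top")[:,:,::-1]
cv2.imwrite("pics/top2.png",b)
cv2.imwrite("pics/end.png",np.vstack([np.hstack([cv2.resize(a,(400,360),interpolation=cv2.INTER_CUBIC),cv2.resize(b[150:310,90:267],(398,360),interpolation=cv2.INTER_CUBIC)]),cv2.resize(b[165:335,260:540],(798,240))[:, :798]]))
P=ctrl.camera_params("top");T=P["pose"];hsv=cv2.cvtColor(np.ascontiguousarray(b),cv2.COLOR_BGR2HSV)
W=((hsv[:,:,1]<60)&(hsv[:,:,2]>170)).astype(np.uint8)
for n,X in [("bL",[.5951,-.3515,.038]),("bM",[.4399,-.1935,.036]),("gL",[.6134,.2719,.046]),("gM",[.4933,.1965,.044]),("gS",[.5156,.2939,.042])]:
    m=np.zeros_like(W);cv2.circle(m,tuple(int(v) for v in proj(P,T,np.array(X))),18,1,-1)
    c=max(cv2.findContours(W*m,0,1)[0],key=cv2.contourArea);e=cv2.fitEllipse(cv2.convexHull(c))
    print(n,ray(P,T,e[0],X[2])-X)
E
```

```text
bL [ 0. -0.  0.]
bM [-0.012  -0.0087  0.    ]
gL [0.0011 0.0004 0.    ]
gM [ 0.0021 -0.0007  0.    ]
gS [0.0005 0.0003 0.    ]
```

View pics/end.png

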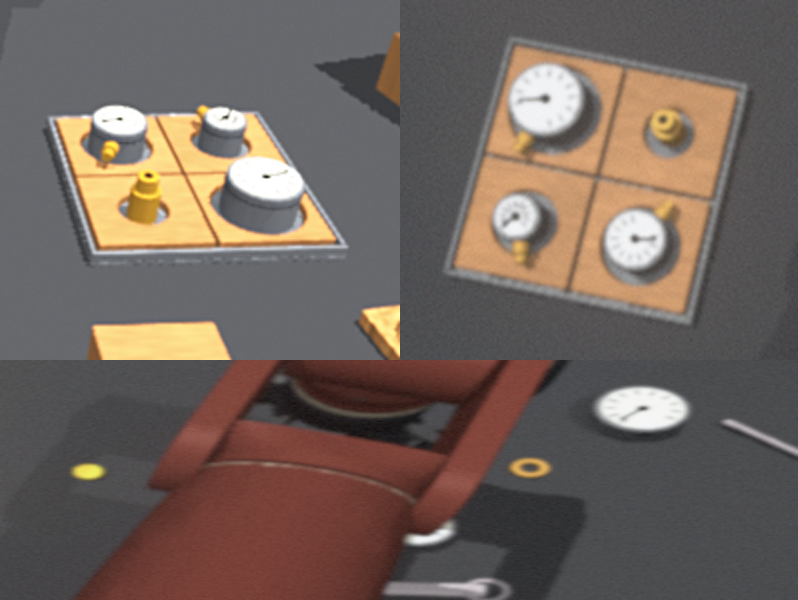

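All four parts stand in their recesses in both views. The stemless medium gauge is half hidden by the arm, so its fit of about 15 mm off is not valid. The arm never went near it, and the adapter picture showed it lying upright. Handing in.

```bash
python3 -c "
from h import *
P=ctrl.camera_params('scene');T=P['pose'];im=np.ascontiguousarray(ctrl.get_image('scene')[:,:,::-1]);o=cv2.imread('pics/scene0.png')
u,v=proj(P,T,np.array([.4399,-.1935,.036])).astype(int)
d=cv2.absdiff(im,o)[v-14:v+14,u-16:u+16];print('bM scene diff',u,v,d.mean(),np.percentile(d,90))
print(ctrl.finish_job())"
```

```text
bM scene diff 226 238 37.843377976190474 80.0
the job is handed in; nothing more can be done
None
```

The job is handed in at about 32 s. The three stemmed gauges lie dial up in the recesses of their sizes, and the adapter stands in the 44 mm recess. All four were let go, and the arm had backed away to about 0.16 m height, holding nothing.

**Last checks that passed**
- In the last top picture, the gauge dials lie within about 2 mm of the recess axes I had measured.
- The scene and top views show all four parts upright in their recesses. I judged the adapter's centring by eye only.
- Each part was lowered until a light contact of about 4–5 N registered.
- The large stemless gauge shows no movement.

**Last checks that failed or disagreed**
- **Medium stemless gauge, position:** in the last top picture it was half hidden by the arm, so its fit of about 15 mm off is not a valid measurement.
- **Medium stemless gauge, before and after:** comparing its patch in the scene camera gave a large difference (mean 38). The arm or its shadow over that spot probably caused this, but I did not confirm it, because the same script handed the job in.
- **What I do know about it:** the picture taken before picking up the adapter showed it lying upright, and no planned move came near it. Its final position was not measured.

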